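# Set the mandoline's sprung leg to its length mark and squeeze the cam lever shut

## Task

Get the mandoline slicer ready to span the bowl: first slide its flat blade cover fully shut over the blade well. Then, with the cam lever still open, pull the sprung leg out until its pointer stands midway between the two prongs of the length clip, and holding the leg there squeeze the cam lever fully closed against the thumb tab without letting the leg leave the mark. Finish while still holding, with lever and tab pinched together and the leg at its mark; do not shift the clip or anything else on the counter.

Things in the scene. Friction and masses are not known exactly. Their poses are not given: they have to be found in the camera images.
- mandoline: White mandoline slicer with steel runway, flat and fixed to the counter: 130 mm (x), y from -160 to +90 mm, 36 mm high, side rails 44 mm high. Origin on the counter, on the centre line; z up; +y runs along the slicer and is the way the leg slides out. A ruler arm (x 34 to 54 mm, top 28 mm up) runs beside the leg, y 90 to 275 mm. All offsets below are in this frame.
- cover (a joint): Slide of the flat grey blade cover, m: 0 = fully shut over the blade well (end stop), grows to at most 0.085 as it is pushed open towards +y (the leg). Friction about 2 N; it stays where it is left.
- cover_grip (a point): Middle of the upright ridge on the cover, at x=0, y=-0.080+cover, z=0.064 m. The cover is a grey plate 96 (x) by 86 (y) by 5 mm, its top 42 mm above the counter; the ridge in its middle is 50 mm wide (x), 14 mm thick (y), its top 74 mm above the counter.
- leg (a joint): Slide of the leg, m: 0 = in (as it starts), grows to 0.115 as it comes out along +y. A spring pulls it in with 3 N (in) to 5 N (out), friction 0.6 N: let go, it slides back in. Aluminium bar 36 mm wide (centred on x=0), top 31 mm above the counter, carrying thumb tab, cam lever and pointer. Equal to length_clip, the pointer is exactly midway between the prongs.
- thumb_tab (a point): Upright black tab fixed on the leg, 30 mm wide (x), 8 mm thick (y), top 69 mm above the counter. This point: centre of its foot, x=0, y=0.149+leg, z=0.031 m. Its face towards the slicer (y=0.145+leg) is the one to push to draw the leg out; 55 mm of bare leg lie between it and the slicer when the leg is in.
- cam_lever (a joint): Hinge of the cam lever, rad: 0 = open, paddle leaning 0.6 rad away from the tab (towards +y); 0.6 = fully closed, paddle upright, parallel to the tab. Sprung open with 0.11 Nm (open) to 0.21 Nm (closed), 4 to 8 N at the paddle: let go, it swings open. Axis along x through y=0.165+leg, z=0.037 m.
- paddle_mid (a point): Steel paddle of the cam lever, 26 mm wide (x), 8 mm thick, 32 mm long from the hinge axis; this point is its middle, 16 mm from the axis. Closed: top 69 mm above the counter, outer face 24 mm (along y) from the tab's face towards the slicer, so the pinch is 24 mm thick. Open: its edge reaches to about 43 mm from that face.
- length_clip (a joint): Place of the length clip on the ruler, m, on the same scale as leg (the leg value at which the pointer is midway between the prongs). Friction 6 N; it differs from start to start and must not be moved.
- pointer (a point): Tip of the small black pointer on the leg's +x side, 31 mm above the counter, at x=0.034, y=0.149+leg m in the mandoline's frame; axes as the mandoline's.
- clip_mark (a point): Point midway between the two steel prongs (12 mm clear gap, 38 mm above the counter at their tops) of the length clip on the ruler, at x=0.034, y=0.149+length_clip, z=0.031 m in the mandoline's frame; axes as the mandoline's.
- spinner: Bystander: clear plastic salad spinner with white lid and press button, 252 mm across, 168 mm high, origin under its centre.
- steel_bowl: Bystander: steel bowl, 190 mm across, 75 mm high, origin under its centre.
- silicone_lid: Bystander: flat dark silicone lid with a small knob, 140 mm across, 22 mm high, origin under its centre.
- rice_bowl: Bystander: white ceramic rice bowl, 112 mm across, 55 mm high, origin under its centre.
- pusher: Bystander: the mandoline's white food pusher, a disc 90 mm across with a knob, 60 mm high, origin under its centre.
- jar: Bystander: amber glass jar, 68 mm across, 110 mm high, origin under its centre.
- spoon: Bystander: wooden spoon, 200 mm long, lying on the counter, origin under its middle.

How it is judged:
On the way, in this order (a step that is already met when the one before it is completed fails the run):
1. the blade cover is fully shut (value of joint cover below 0.005 m), for 0.2 s.
2. the leg is held at the length mark with the cam lever still open (value of joint cover below 0.005 m and y of pointer in the frame of clip_mark between -0.005 and 0.005 m and value of joint cam_lever below 0.25 rad), for 0.2 s.
3. the cam lever is squeezed closed with the leg at the mark (value of joint cover below 0.005 m and y of pointer in the frame of clip_mark between -0.005 and 0.005 m and value of joint cam_lever above 0.5 rad and contact force between the fingers and thumb_tab above 2 N and contact force between the fingers and paddle above 2 N), for 0.2 s.
At the end, for the whole second after the job is handed in: Cover within 5 mm of shut, pointer within 5 mm of midway between the clip's prongs, cam lever closed beyond 0.5 of its 0.6 rad, fingers pressing thumb tab and paddle with over 2 N each through the last second, clip not moved by over 4 mm (all of step 3 and distance of clip_mark from where it was at the start of the episode below 0.004 m); the arm keeps its last pose, push and grip.
It fails at once if the cam lever is squeezed more than half closed with the leg over 8 mm off the mark (value of joint cam_lever above 0.3 rad and not (y of pointer in the frame of clip_mark between -0.008 and 0.008 m)).
It fails at once if the length clip is shifted by over 4 mm (distance of clip_mark from where it was at the start of the episode above 0.004 m).
It fails at once if a bystander on the counter is moved by over 20 mm (distance of any of spinner, steel_bowl, silicone_lid, rice_bowl, pusher, jar, spoon from where it was at the start of the episode above 0.02 m).
It also fails if it takes over 51 s, if anything falls off the work surface, if the arm or the gripper's body presses on something with over 40 N, if the wrist force passes 120 N, or if a joint passes its speed limit or range.

## Robot

A 7-joint arm with a two-finger parallel gripper is mounted at the origin on the work surface. World frame = base frame: x ahead of the robot, y to its left, z up, the work surface at z = 0. Lengths are in m, angles in rad, forces in N, time in s.
With the tool pointing down it reaches from about 0.425 to 0.875 m from the base axis. Payload 4.7 kg.
Tool frame: the origin (TCP) lies midway between the tips of the shut fingers; the grasp point (between the pads) lies 19 mm behind it; z points along the fingers, y is the line along which they close (so a half turn about z gives the same grasp; the last joint's range is limited). The gripper opens to 87 mm and grips with 3 to 60 N. Pads are 19 mm wide; open, the fingers measure 117 mm over their backs; the gripper's body (75 mm by 190 mm) begins 51 mm behind the grasp point.
Start: joints at [-1.269, 0.321, -0.07, 1.45, 0.023, 1.371, -0.057], TCP at [0.185, 0.623, 0.223] pointing down, gripper open.
Joint ranges: [-2.86, 2.86], [-0.3, 2.09], [-1.38, 1.24], [0.06, 2.45], [-1.56, 4.7], [0.09, 2.05], [-2.69, 2.69]. Speed limits (rad/s): [2.57, 2.57, 3.14, 3.14, 3.14, 3.14, 3.14].

## Interface

Orientations are given as a rotation vector (axis times angle).
In Python, from bench import monitor, cams, workorder gives the robot as it stands.
- The arm moves only by the tool move_arm, never from a script. Its arguments are lists of equal length, an entry for each row: "slide": the shift along the tool's x, y, z in cm, a list of three; "roll": the turn about the tool's z in rad. In form: {"slide": [[dx, dy, dz], ...], "roll": [roll, ...]}. A call has 1 to 20 rows; each row is the pose to reach, as a shift and turn from the pose commanded when the call began, along the tool's axes at that moment; what a row does not reach only later rows make up. A row lasts 1/10 s, in which the tool goes at most 50 mm and 8.59 degrees, less where a joint would pass 70% of its speed; a pose out of reach is approached as far as the arm can. A call with a gripper value outside its range is refused whole. "gripper" is the finger opening in cm, from 0 to 8.7, set as the call begins (left out, the last holds). The fingers move at their own pace and stop on an object; "squeeze" is the grip in N (left out, the last holds). Time passes only in rows, so rows that repeat a pose let the fingers close. It gives the time, the measured TCP pose, the force, the opening and the grip force at its end, in the units of the state.
- monitor.get_state(): the state, without advancing time (a new reading comes with each control period).
- cams.get_image(name): name is "side" or "top"; returns the picture (384x512x3 uint8, red, green, blue); there is no depth.
- cams.get_calibration(name): a dict with "mtx" (3x3 intrinsics, pixels), "dist_coeffs" ([k1, k2, p1, p2, k3] as OpenCV has them; the pictures are not rectified), "R" (3x3) and "t" (3): a world point X has camera coordinates R X + t. Camera axes: x right, y down, z forward; pixel columns grow to the right and rows downward; lengths in m; the calibration is good to about 2 mm. A picture is of the moment at which its call begins. get_calibration takes no time and is no camera call.
- workorder.close_job(): hands the job in; it is judged then, once.
The state is a dict: "time": time; "joint_positions": joint angles; "qd": joint speeds; "joint_torque": joint torques, N m; "position": TCP position; "tool_rot": TCP orientation; "ft_force": force on the tool from outside, world axes, zero at the start; "torque": the same for the moment, N m; "grip_width": opening from 0.0 (shut) to 1.0 (fully open); "grip_force": force on a finger pad.
Only numpy, scipy, OpenCV 4.12 (cv2) and the standard library are available. Lean on these libraries where they do the work, as an engineer would, in place of code of your own. Each camera call takes 0.05 s, during which the arm holds its last target. There are 200 camera calls.

## Working session

There is one attempt and no reset: what is moved stays moved. The work goes in short steps, Python scripts to look and compute and a tool call to move; the robot and the scene stay as the last step left them, time stands still between calls to the robot, and variables do not carry over. Pictures are saved under pics/ and viewed, at most 10 in all, crops included, and the job is handed in when it is done.

Besides the shell and the picture viewer there is one more tool, called after "Emit:" by a JSON object that holds its "method" and its "body", one argument or row to a line. move_arm: Moves the arm, as the interface text tells. Its arguments: {"type":"object","properties":{"slide":{"type":"array","items":{"type":"array","items":{"type":"number"}}},"roll":{"type":"array","items":{"type":"number"}},"gripper":{"type":"number"},"squeeze":{"type":"number"}},"required":["slide","roll"]}

```bash
mkdir -p pics; ls
python3 - <<'E'
from bench import monitor, cams
import cv2
s=monitor.get_state()
print({k:s[k] for k in("time","position","tool_rot","ft_force","grip_width","grip_force")})
for n in("top","side"):
    cv2.imwrite(f"pics/{n}0.png",cams.get_image(n)[:,:,::-1])
    print(n,cams.get_calibration(n))
E
```

```text
pics
{'time': 0.0, 'position': array([0.18438373, 0.62273124, 0.22145986]), 'tool_rot': array([-4.50392073e-01, -3.10898317e+00,  2.97478854e-03]), 'ft_force': array([ 0.13767011,  0.32335408, -1.43178825]), 'grip_width': 0.9982970991332492, 'grip_force': 0.0}
top {'mtx': array([[403.72781298,   0.        , 256.41549515],
       [  0.        , 403.72781298, 196.54395953],
       [  0.        ,   0.        ,   1.        ]]), 'dist_coeffs': array([0.04423462, 0.        , 0.        , 0.        , 0.        ]), 'R': array([[ 0.00476549, -0.99965905,  0.02567257],
       [-0.98266566, -0.00943928, -0.18514616],
       [ 0.18532536, -0.02434524, -0.9823756 ]]), 't': array([0.03692799, 0.59179442, 1.31493177])}
side {'mtx': array([[486.3056001 ,   0.        , 259.68392948],
       [  0.        , 486.3056001 , 190.36919657],
       [  0.        ,   0.        ,   1.        ]]), 'dist_coeffs': array([-0.08761999,  0.        ,  0.        ,  0.        ,  0.        ]), 'R': array([[ 0.91757604, -0.39751455,  0.00603351],
       [-0.2475086 , -0.58306475, -0.77380552],
       [ 0.31111688,  0.70853206, -0.63339451]]), 't': array([-0.52669668,  0.23840405,  1.77380209])}
```

View pics/top0.png

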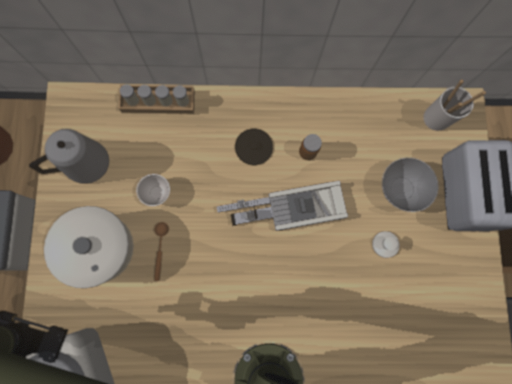

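View pics/side0.png

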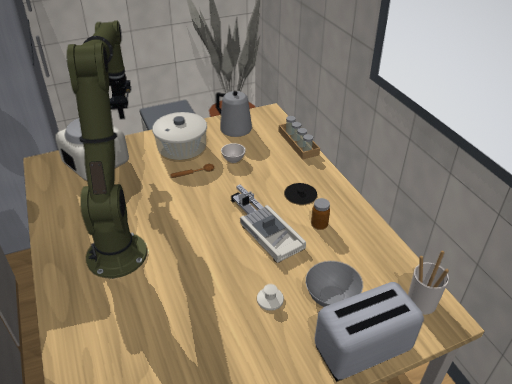

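Run:
```python
import cv2
a=cv2.imread("pics/top0.png")[172:238,208:354]; b=cv2.imread("pics/side0.png")[180:264,224:310]
cv2.imwrite("pics/t1.png",cv2.resize(a,None,fx=5.4,fy=5.4,interpolation=cv2.INTER_CUBIC))
cv2.imwrite("pics/s1.png",cv2.resize(b,None,fx=7,fy=7,interpolation=cv2.INTER_CUBIC))
```

```text
(no output)
```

View pics/t1.png

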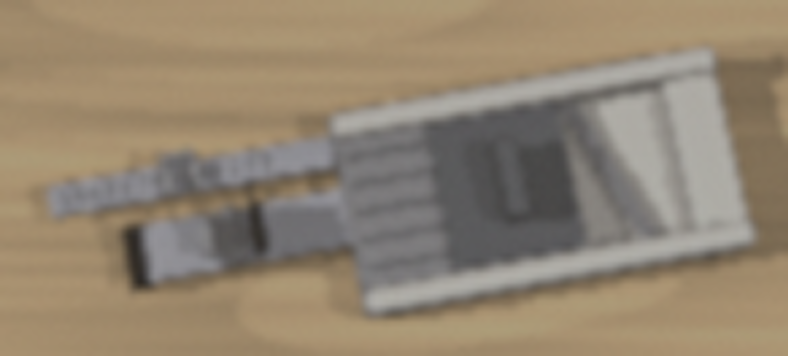

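View pics/s1.png

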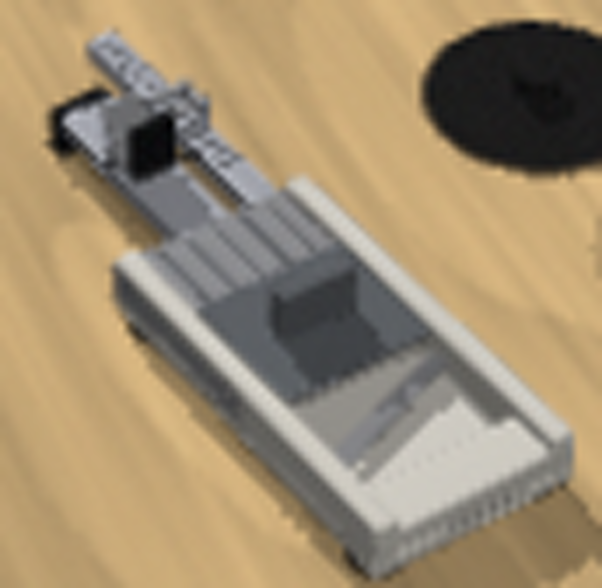

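```bash
cat > h.py <<'E'
import numpy as np, cv2
from bench import cams, monitor
from scipy.optimize import least_squares
C={n:cams.get_calibration(n) for n in("top","side")}
OFF={"top":(208,172,5.4),"side":(224,180,7)}
def w(p,P):
    c,s=np.cos(p[2]),np.sin(p[2]); P=np.atleast_2d(P).astype(float)
    return np.c_[p[0]+c*P[:,0]-s*P[:,1],p[1]+s*P[:,0]+c*P[:,1],P[:,2]]
def proj(n,X):
    k=C[n]; return cv2.projectPoints(np.ascontiguousarray(X),cv2.Rodrigues(k["R"])[0],k["t"],k["mtx"],k["dist_coeffs"])[0][:,0]
def uncrop(n,uv):
    x,y,f=OFF[n]; return (np.array(uv,float)+.5)/f-.5+[x,y]
E
cat > fit.py <<'E'
from h import *
Z=.044
M=np.array([[.065,-.16,Z],[-.065,-.16,Z],[.065,.09,Z],[-.065,.09,Z]])
O={"top":uncrop("top",[(713,50),(752,240),(330,118),(366,308)]),"side":uncrop("side",[(570,432),(378,530),(297,180),(120,262)])}
f=lambda p:np.concatenate([(proj(n,w(p,M))-O[n]).ravel() for n in O])
for names in(("top",),("side",),("top","side")):
    r=least_squares(lambda p:np.concatenate([(proj(n,w(p,M))-O[n]).ravel() for n in names]),[.6,0,0.1])
    print(names,r.x,np.round(r.fun,1))
p=r.x; np.save("p.npy",p)
# rectified strips along ruler/leg, plane z=.036; x from -.03..+.065, y .08...29 ; 2.8 px/mm
for n in C:
    ys=np.arange(.08,.30,.0005); xs=np.arange(.07,-.035,-.0005)
    out=[]
    G=np.array([[x,y,.036] for x in xs for y in ys])
    uv=proj(n,w(p,G)).reshape(len(xs),len(ys),2).astype(np.float32)
    im=cv2.imread(f"pics/{n}0.png")
    o=cv2.remap(im,uv[...,0],uv[...,1],cv2.INTER_CUBIC)
    o=cv2.resize(o,None,fx=1.75,fy=1.2)
    for k in range(9,30): cv2.line(o,(int((k/100-.08)/.0005*1.75),0),(int((k/100-.08)/.0005*1.75),8 if k%5 else 20),(0,0,255),1)
    cv2.imwrite(f"pics/r{n}.png",o)
a=cv2.vconcat([cv2.imread("pics/rtop.png"),cv2.imread("pics/rside.png")]); cv2.imwrite("pics/r.png",a); print(a.shape)
E
python3 fit.py
```

```text
('top',) [ 0.56109766 -0.10017409  0.18297243] [-0.3 -0.7  0.7  0.8 -0.4 -1.1 -0.   1. ]
('side',) [ 0.55733389 -0.101499    0.19451557] [ 1.1  0.1 -0.2  0.8  0.7 -1.  -1.6 -0.3]
('top', 'side') [ 0.5596283  -0.10036047  0.1871502 ] [-0.3 -0.5  0.8  1.  -0.4 -0.6  0.1  1.5  1.3 -0.1 -0.1  0.5  1.3 -1.3
 -1.1 -0.8]
(506, 770, 3)
```

View pics/r.png

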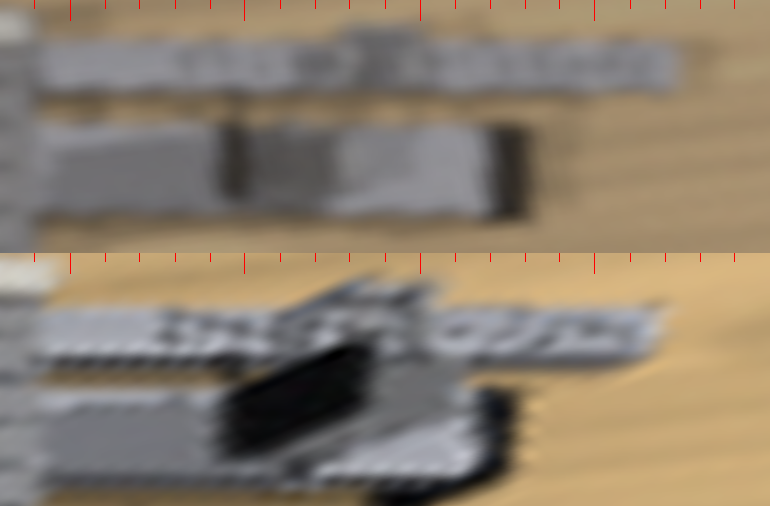

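```bash
cat >> h.py <<'E'
from scipy.spatial.transform import Rotation as Rn
def go(P,p=None):
    """tool-axis shift (cm), roll to put TCP at mandoline point P, tool y along mandoline y"""
    p=np.load("p.npy") if p is None else p
    s=monitor.get_state(); R=Rn.from_rotvec(s["tool_rot"]).as_matrix()
    d=R.T@(w(p,P)[0]-s["position"])*100
    ay=np.arctan2(R[1,1],R[0,1]); t=p[2]+np.pi/2
    roll=-((t-ay+np.pi/2)%np.pi-np.pi/2)
    c,sn=np.cos(p[2]),np.sin(p[2]); q=s["position"]-[p[0],p[1],0]
    print("slide",np.round(d,2),"roll",round(roll,3),"| now",np.round([c*q[0]+sn*q[1],-sn*q[0]+c*q[1],q[2]],4),"w",round(s["grip_width"]*87,1),"gf",np.round(s["grip_force"],1),"F",np.round(s["ft_force"],1),"t",round(s["time"],2),"tooly.mandy",np.round(R[:,1]@[-sn,c,0],2),"tilt",np.round(R[:2,2],3))
def back(n,uv,z,p):
    f=lambda a:(proj(n,w(p,[a[0],a[1],z]))[0]-uv)
    return least_squares(f,[0,0]).x
E
python3 - <<'E'
from h import *
p=np.load("p.npy")
for n,uv,z in(("top",(515,178),.074),("top",(430,128),.042),("top",(445,262),.042),("side",(315,285),.074)):
    print(n,back(n,uncrop(n,[uv])[0],z,p))
im=cv2.imread("pics/rtop.png",0)
print(im[22:36,290:480:4].mean(0).round().astype(int))
print(im[96:106,200:280:4].mean(0).round().astype(int))
go([0,-.08+.07,.2])
for x,y in ((85,245),(160,250),(153,190),(254,147),(310,155)):
    print(w(p,[[*back("top",np.array([x,y]),0.,p),0]]))
E
```

```text
top [-5.18356194e-05 -1.38642365e-02]
top [0.04557626 0.02744314]
top [-0.04019253  0.03491003]
side [-0.00440472 -0.01731184]
[147 147 147 147 148 148 148 147 145 143 141 138 134 131 128 125 123 121
 120 120 120 121 122 122 123 122 121 121 121 121 122 123 124 125 127 129
 131 134 136 137 138 138 137 136 135 134 133 133]
[101 102 102 102 101  99  94  90  86  85  85  88  92  96 100 102 103 103
 102 101]
slide [-56.96 -59.58   2.27] roll -0.475 | now [-0.2341  0.7803  0.2216] w 87.0 gf 0.0 F [0.5 0.3 0. ] t 0.1 tooly.mandy 0.89 tilt [-0.    -0.002]
[[0.42921713 0.61992892 0.        ]]
[[0.41302379 0.36810588 0.        ]]
[[0.62172513 0.40280116 0.        ]]
[[0.78383837 0.04940353 0.        ]]
[[ 0.75627355 -0.15289915  0.        ]]
```

Emit:
{"method": "move_arm", "body": {
  "slide": [
    [0,0,-3],
    [-57,-59.6,-3],
    [-57,-59.6,-3],
    [-57,-59.6,-3],
    [-57,-59.6,-3],
    [-57,-59.6,-3],
    [-57,-59.6,-3],
    [-57,-59.6,-3],
    [-57,-59.6,-3],
    [-57,-59.6,-3],
    [-57,-59.6,-3],
    [-57,-59.6,-3],
    [-57,-59.6,-3],
    [-57,-59.6,-3],
    [-57,-59.6,-3],
    [-57,-59.6,-3],
    [-57,-59.6,-3],
    [-57,-59.6,-3],
    [-57,-59.6,-3],
    [-57,-59.6,-3]
  ],
  "roll": [0,-0.1,-0.2,-0.3,-0.4,-0.475,-0.475,-0.475,-0.475,-0.475,-0.475,-0.475,-0.475,-0.475,-0.475,-0.475,-0.475,-0.475,-0.475,-0.475],
  "gripper": 5
}}

```text
time: 2.1
position: [0.5615, -0.1099, 0.2519]
tool_rot: [0.292, -3.127, -0.001]
ft_force: [-0.2, 0.4, 0.4]
grip_width: 0.575
grip_force: 0.0
```

```bash
python3 -c "
from h import *
go([0,-.015,.048])"
```

```text
slide [-2.000e-02 -5.300e-01  2.039e+01] roll -0.001 | now [ 1.000e-04 -9.800e-03  2.519e-01] w 50.1 gf 0.0 F [-0.2  0.4  0.4] t 2.1 tooly.mandy 1.0 tilt [-0.002  0.   ]
```

Emit:
{"method": "move_arm", "body": {
  "slide": [
    [0,-0.5,5],
    [0,-0.5,10],
    [0,-0.5,15],
    [0,-0.5,18],
    [0,-0.5,19.5],
    [0,-0.5,20.2],
    [0,-0.5,20.2]
  ],
  "roll": [0,0,0,0,0,0,0]
}}

```text
time: 2.8
position: [0.5632, -0.1141, 0.051]
tool_rot: [-0.296, 3.127, 0.001]
ft_force: [0.7, -0.2, 0.3]
grip_width: 0.577
grip_force: 0.0
```

Emit:
{"method": "move_arm", "body": {
  "slide": [
    [0,0,0],
    [0,0,0],
    [0,0,0],
    [0,0,0],
    [0,0,0],
    [0,0,0],
    [0,0,0],
    [0,0,0]
  ],
  "roll": [0,0,0,0,0,0,0,0],
  "gripper": 0.5,
  "squeeze": 10
}}

```text
time: 3.6
position: [0.563, -0.1145, 0.0508]
tool_rot: [-0.294, 3.128, 0.001]
ft_force: [-1.2, 2.4, 2.8]
grip_width: 0.159
grip_force: 10.0
```

```bash
python3 -c "
from h import *
go([0,-.08,.050])"
```

```text
slide [ 0.07 -6.55  0.08] roll 0.0 | now [ 0.0007 -0.0145  0.0508] w 13.8 gf 10.0 F [-1.2  2.4  2.8] t 3.6 tooly.mandy 1.0 tilt [0.    0.001]
```

Ridge gripped: width 13.8 mm against the 14 mm given. Slide it shut.

Emit:
{"method": "move_arm", "body": {
  "slide": [
    [0,-1,0],
    [0,-2,0],
    [0,-3,0],
    [0,-4,0],
    [0,-5,0],
    [0,-5.7,0],
    [0,-6.1,0],
    [0,-6.3,0],
    [0,-6.5,0],
    [0,-6.6,0],
    [0,-6.6,0]
  ],
  "roll": [0,0,0,0,0,0,0,0,0,0,0]
}}

```text
time: 4.7
position: [0.5755, -0.1796, 0.0508]
tool_rot: [-0.294, 3.127, 0.0]
ft_force: [0.4, 2.5, 5.3]
grip_width: 0.161
grip_force: 10.0
```

```bash
python3 -c "
from h import *
go([0,-.08,.050])"
```

```text
slide [0.09 0.08 0.08] roll 0.0 | now [ 0.0009 -0.0808  0.0508] w 14.0 gf 10.0 F [0.4 2.5 5.3] t 4.7 tooly.mandy 1.0 tilt [0.001 0.   ]
```

Emit:
{"method": "move_arm", "body": {
  "slide": [
    [0,-0.15,0],
    [0,-0.3,0],
    [0,-0.45,0],
    [0,-0.6,0],
    [0,-0.6,0]
  ],
  "roll": [0,0,0,0,0]
}}

```text
time: 5.2
position: [0.5756, -0.1797, 0.0507]
tool_rot: [0.298, -3.125, -0.014]
ft_force: [-4.8, 12.9, 12.5]
grip_width: 0.161
grip_force: 10.0
```

```bash
python3 -c "
from h import *
go([0,-.08,.050])"
```

```text
slide [0.09 0.09 0.07] roll 0.003 | now [ 0.0009 -0.0809  0.0507] w 14.0 gf 10.0 F [-4.8 12.9 12.5] t 5.2 tooly.mandy 1.0 tilt [-0.004  0.009]
```

Emit:
{"method": "move_arm", "body": {
  "slide": [
    [0,0.6,0],
    [0,0.6,0],
    [0,0.6,0],
    [0,0.6,0],
    [0,0.6,0],
    [0,0.6,-2],
    [0,0.6,-6],
    [0,0.6,-8],
    [0,0.6,-8]
  ],
  "roll": [0,0,0,0,0,0,0,0,0],
  "gripper": 6.5
}}

```text
time: 6.1
position: [0.5773, -0.1812, 0.1341]
tool_rot: [-0.292, 3.122, -0.003]
ft_force: [0.4, -0.3, -0.4]
grip_width: 0.739
grip_force: 0.0
```

```bash
python3 -c "
from h import *
p=np.load('p.npy'); p[:2]=w(p,[0,-.0008,0])[0,:2]; np.save('p.npy',p)
go([0,.1675,.13])"
```

```text
slide [ 0.25 24.94  0.34] roll -0.001 | now [ 0.0023 -0.0819  0.1341] w 64.3 gf 0.0 F [ 0.4 -0.3 -0.4] t 6.1 tooly.mandy 1.0 tilt [ 0.006 -0.001]
```

Emit:
{"method": "move_arm", "body": {
  "slide": [
    [0.2,5,0],
    [0.2,10,0],
    [0.2,15,0],
    [0.2,20,0],
    [0.2,23,0],
    [0.2,24.8,0],
    [0.2,24.8,0],
    [0.2,24.8,0]
  ],
  "roll": [0,0,0,0,0,0,0,0]
}}

```text
time: 6.9
position: [0.5268, 0.0625, 0.1299]
tool_rot: [0.293, -3.127, 0.002]
ft_force: [-0.2, 0.3, -0.3]
grip_width: 0.749
grip_force: 0.0
```

```bash
python3 -c "
from h import *
go([0,.1675,.04])"
```

```text
slide [-0.2   0.07  8.99] roll 0.0 | now [-0.0019  0.1669  0.1299] w 65.2 gf 0.0 F [-0.2  0.3 -0.3] t 6.9 tooly.mandy 1.0 tilt [-0.001 -0.001]
```

Emit:
{"method": "move_arm", "body": {
  "slide": [
    [-0.2,0.1,3],
    [-0.2,0.1,6],
    [-0.2,0.1,7.5],
    [-0.2,0.1,8.5],
    [-0.2,0.1,9],
    [-0.2,0.1,9]
  ],
  "roll": [0,0,0,0,0,0]
}}

```text
time: 7.5
position: [0.5291, 0.0644, 0.0406]
tool_rot: [-0.292, 3.128, -0.0]
ft_force: [-0.1, 0.2, 0.5]
grip_width: 0.749
grip_force: 0.0
```

Run:
```python
from h import *
go([0,.1675,.04])
a=cams.get_image("top")[:,:,::-1][180:232,208:300]; b=cams.get_image("side")[:,:,::-1][170:222,215:307]
f=lambda i:cv2.resize(i,None,fx=5.7,fy=5.7,interpolation=cv2.INTER_CUBIC)
cv2.imwrite("pics/d.png",cv2.vconcat([f(a),f(b)]))
```

```text
slide [ 0.06 -0.08  0.06] roll -0.001 | now [0.0006 0.1683 0.0406] w 65.2 gf 0.0 F [-0.1  0.2  0.5] t 7.5 tooly.mandy 1.0 tilt [ 0. -0.]
```

View pics/d.png

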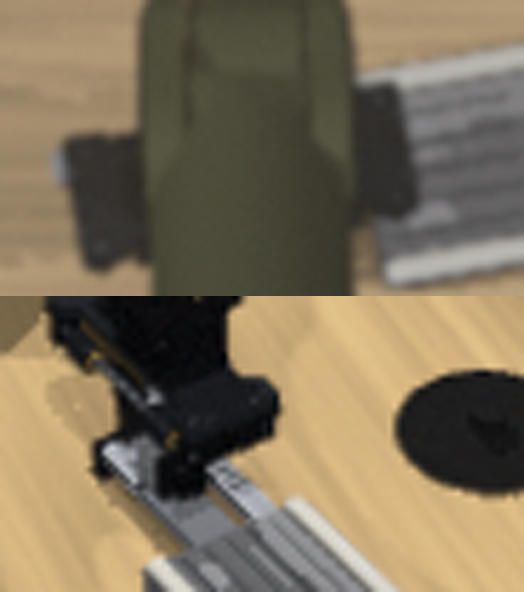

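```bash
python3 - <<'E'
from h import *
p=np.load("p.npy")
ys=np.arange(.164,.220,.002)
print("mm     ",*(f"{y*1000:3.0f}" for y in ys))
for n,z in(("top",.036),("side",.036)):
    im=cv2.imread(f"pics/{n}0.png",0)
    for x in(.064,.060,.056,.052,.048,.044,.040,.036,.032,.028):
        uv=proj(n,w(p,[[x,y,z] for y in ys])).astype(np.float32)
        print(n,f"{x*1000:.0f}",*(f"{v:3d}" for v in cv2.remap(im,uv[:,0],uv[:,1],cv2.INTER_LINEAR)[:,0]))
E
python3 - <<'E'
import cv2
from sys import path; path.insert(0,'.')
a=cv2.imread("pics/top0.png")[190:216,212:262]; b=cv2.imread("pics/side0.png")[180:206,228:278]
f=lambda i:cv2.resize(i,None,fx=11,fy=11,interpolation=cv2.INTER_LANCZOS4)
cv2.imwrite("pics/z.png",cv2.vconcat([f(a),f(b)]))
E
```

```text
mm      164 166 168 170 172 174 176 178 180 182 184 186 188 190 192 194 196 198 200 202 204 206 208 210 212 214 216 218
top 64 148 149 149 150 150 151 151 151 149 147 146 147 148 148 147 147 146 145 142 142 143 144 145 145 143 141 140 141
top 60 149 149 150 150 150 148 145 140 136 132 130 131 132 133 132 130 129 129 129 131 133 136 138 138 137 136 136 136
top 56 142 141 141 142 139 135 129 124 120 115 110 110 110 110 109 110 113 116 119 123 129 133 136 137 137 134 132 130
top 52 132 129 127 126 124 122 120 118 116 111 104 101 101 101 102 104 108 113 117 120 126 132 137 140 138 134 131 129
top 48 125 119 112 111 110 111 113 119 119 117 108 101 100 101 104 108 114 117 119 117 120 125 130 134 132 132 133 133
top 44 121 111 105 103 102 104 107 114 116 112 105  97  97  99 103 108 117 120 122 117 115 120 126 132 133 133 135 136
top 40 126 114 108 105 106 109 112 114 115 106  98  94  95  98 103 108 117 122 123 122 119 125 132 135 137 137 137 138
top 36 119 111 107 106 108 111 112 111 106 100  93  93  95  98 101 105 109 112 112 113 115 121 128 132 135 134 132 131
top 32  99  98  99 100 102 1
[... 709 characters left out ...]
 106 107 107 104 107 107 111 112 113 114 111 103  96  91 107 121 138 153 160 161 160 159 162 163 161
side 44 109 110 110 110 116 129 145 137 129 128 132 131 131 131 128 119 112 106 114 130 140 147 150 153 157 160 159 158
side 40 112 109 105  99 114 128 129 116 114 119 127 136 125 120 123 126 119 116 119 127 136 143 148 144 143 145 151 156
side 36 110 108 111 124 147 151 135 115  94  84  85  82  87 105 114 114 109 113 120 131 144 146 141 131 135 150 158 157
side 32 106 103 101 114 126 126 102  65  46  44  49  62  83 112 128 124 117 107 108 123 139 156 160 162 164 164 160 154
side 28  90  87  85  68  51  24  14  14  19  23  31  44  70  96 106 107  95  92  93  94 112 129 139 144 143 138 126 111
```

View pics/z.png

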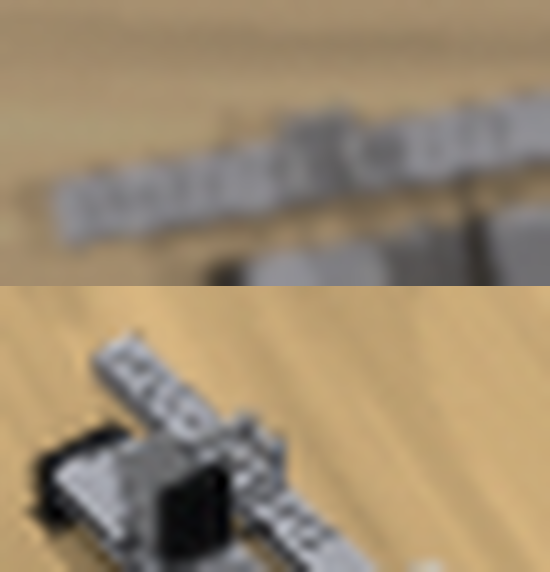

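Emit:
{"method": "move_arm", "body": {
  "slide": [
    [0,0,0],
    [0,0,0],
    [0,0,0],
    [0,0.5,0],
    [0,1.2,0],
    [0,2,0],
    [0,2.8,0],
    [0,3.4,0],
    [0,3.9,0],
    [0,4.1,0],
    [0,4.2,0],
    [0,4.2,0],
    [0,4.2,0],
    [0,4.2,0]
  ],
  "roll": [0,0,0,0,0,0,0,0,0,0,0,0,0,0],
  "gripper": 5.0,
  "squeeze": 20
}}

```text
time: 9.0
position: [0.5211, 0.1063, 0.0406]
tool_rot: [-0.293, 3.128, 0.001]
ft_force: [0.7, -2.6, 1.2]
grip_width: 0.575
grip_force: 1.5
```

Run:
```python
from h import *
go([0,.2108,.04])
a=cams.get_image("top")[:,:,::-1][180:232,198:290]; b=cams.get_image("side")[:,:,::-1][160:212,215:307]
f=lambda i:cv2.resize(i,None,fx=5.7,fy=5.7,interpolation=cv2.INTER_CUBIC)
cv2.imwrite("pics/e.png",cv2.vconcat([f(a),f(b)]))
```

```text
slide [ 0.06 -0.02  0.06] roll -0.0 | now [0.0006 0.211  0.0406] w 50.0 gf 1.5 F [ 0.7 -2.6  1.2] t 9.0 tooly.mandy 1.0 tilt [0. 0.]
```

View pics/e.png

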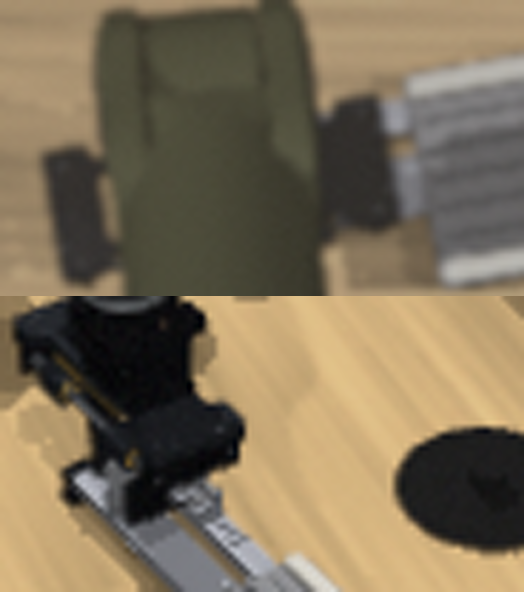

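Run:
```python
from h import *
p=np.load("p.npy")
for y in(.225,.235,.245,.255,.266,.275): print(y,proj("side",w(p,[-.018,y,.02]))[0].round(1))
np.set_printoptions(linewidth=200)
b=cams.get_image("side"); cv2.imwrite("pics/side_e.png",b[:,:,::-1])
for f in("side0","side_e"):
    g=cv2.imread(f"pics/{f}.png",0)
    print(f); 
    for r in range(182,206,2): print(r,g[r,220:250])
```

```text
0.225 [232.  197.9]
0.235 [230.7 196.6]
0.245 [229.4 195.3]
0.255 [228.2 194.1]
0.266 [226.8 192.7]
0.275 [225.7 191.5]
side0
182 [175 177 173 171 173 176 172 166 170 171 171 166 167 164 161 162 171 176 179 181 185 187 185 181 176 171 170 169 166 165]
184 [176 173 176 174 170 172 173 172 166 168 171 171 170 175 178 174 172 172 178 182 156 178 185 185 181 174 172 171 169 166]
186 [178 177 174 177 174 169 170 173 172 166 166 171 170 170 174 181 143 152 139 133 150 158 173 184 185 182 177 172 172 169]
188 [173 176 176 174 175 176 168 168 172 172 166 164 168 169 170 171 142  95 103 150 162 157 134 158 171 179 181 176 172 172]
190 [166 169 174 176 174 174 175 169 166 169 171 166 163 166 169 169 169 156 127  93 102 122 158 133 155 163 155 175 177 176]
192 [169 167 168 172 175 173 173 177 170 164 168 170 166 162 164 162 159 106  91 137 123  89  88 161 167 119 150 148 156 137]
194 [169 168 167 167 168 172 172 171 175 170 164 160 159 108  46  38  40  64  90 143 141 114 106 105  88  97 108 109 130 133]
196 [168 168 166 165 164 168 170 170 170 174 141  61  21 100 179 173 170 168 131 110 107 106
[... 1356 characters left out ...]
1 117  79  91  61  24  12   5   9   8  12   7  38  96 106 110 136 123]
196 [178 178 176 174 173 177 116  55  50  64  85  78 167 129  83  87  61  22  13  11  10   7   6  10  18  43  35  55  98  93]
198 [178 176 175 174 173 172 173 141 128 126 111 101  88  76  73  83  68  29   7  10  21  20  43  59 113 101  94  82  79  95]
200 [175 175 175 174 172 172 171 172 173 135 126 127 111  98  87  76 122  81  75  95  98  97  99  99 100  97 100  99  94  82]
202 [180 175 172 173 174 172 172 171 170 170 174 141 128 129 107  94  88  82 123 110  99  97 100 102 119 124 124 125 114 104]
204 [177 179 173 172 172 172 172 171 168 169 167 170 174 144 130 123 101  78 109  85 125 127 125 123 124 124 125 124 126 125]
```

Emit:
{"method": "move_arm", "body": {
  "slide": [
    [0,-0.15,0],
    [0,-0.3,0],
    [0,-0.3,0],
    [0,-0.3,0]
  ],
  "roll": [0,0,0,0],
  "gripper": 4.4
}}

```text
time: 9.55
position: [0.5218, 0.1027, 0.0406]
tool_rot: [-0.293, 3.127, -0.001]
ft_force: [1.9, -3.9, 0.3]
grip_width: 0.508
grip_force: 2.1
```

Emit:
{"method": "move_arm", "body": {
  "slide": [
    [0,-0.15,0],
    [0,-0.3,0],
    [0,-0.3,0],
    [0,-0.3,0]
  ],
  "roll": [0,0,0,0],
  "gripper": 3.8
}}

```text
time: 9.95
position: [0.5222, 0.1002, 0.0406]
tool_rot: [-0.293, 3.128, 0.0]
ft_force: [2.6, -4.0, -0.2]
grip_width: 0.439
grip_force: 20.8
```

```bash
python3 -c "
from h import *
go([0,.1858+.019,.04])"
```

```text
slide [0.06 0.   0.06] roll -0.0 | now [0.0006 0.2048 0.0406] w 38.2 gf 20.8 F [ 2.6 -4.  -0.2] t 9.95 tooly.mandy 1.0 tilt [0. 0.]
```

Emit:
{"method": "move_arm", "body": {
  "slide": [
    [0,-0.15,0],
    [0,-0.3,0],
    [0,-0.3,0],
    [0,-0.3,0]
  ],
  "roll": [0,0,0,0],
  "gripper": 3.2
}}

```text
time: 10.35
position: [0.5228, 0.097, 0.0406]
tool_rot: [-0.293, 3.128, -0.0]
ft_force: [2.0, -4.4, -0.8]
grip_width: 0.373
grip_force: 9.4
```

```bash
python3 -c "
from h import *
go([0,.1858+.016,.04])"
```

```text
slide [0.06 0.02 0.06] roll -0.0 | now [0.0006 0.2016 0.0406] w 32.4 gf 9.4 F [ 2.  -4.4 -0.8] t 10.35 tooly.mandy 1.0 tilt [ 0. -0.]
```

Tracking well (tab face at 0.1854). Continue to 24 mm and squeeze.

Emit:
{"method": "move_arm", "body": {
  "slide": [
    [0,-0.1,0],
    [0,-0.2,0],
    [0,-0.2,0],
    [0,-0.2,0]
  ],
  "roll": [0,0,0,0],
  "gripper": 2.7
}}

```text
time: 10.75
position: [0.5232, 0.0952, 0.0406]
tool_rot: [-0.293, 3.128, -0.0]
ft_force: [3.7, -3.7, -0.4]
grip_width: 0.314
grip_force: 9.8
```

Emit:
{"method": "move_arm", "body": {
  "slide": [
    [0,-0.1,0],
    [0,-0.15,0],
    [0,-0.15,0],
    [0,-0.15,0],
    [0,-0.15,0],
    [0,-0.15,0]
  ],
  "roll": [0,0,0,0,0,0],
  "gripper": 2.0,
  "squeeze": 25
}}

```text
time: 11.35
position: [0.5234, 0.0941, 0.0406]
tool_rot: [-0.294, 3.128, 0.0]
ft_force: [3.1, -2.4, -0.8]
grip_width: 0.304
grip_force: 24.7
```

```bash
python3 -c "
from h import *
go([0,.1858+.012,.04])"
```

```text
slide [ 0.06 -0.08  0.06] roll 0.0 | now [0.0006 0.1986 0.0406] w 26.5 gf 24.7 F [ 3.1 -2.4 -0.8] t 11.35 tooly.mandy 1.0 tilt [0. 0.]
```

Emit:
{"method": "move_arm", "body": {
  "slide": [
    [0,-0.05,0],
    [0,-0.05,0],
    [0,-0.05,0],
    [0,-0.05,0],
    [0,-0.05,0]
  ],
  "roll": [0,0,0,0,0],
  "gripper": 1.5,
  "squeeze": 45
}}

```text
time: 11.85
position: [0.5235, 0.0935, 0.0406]
tool_rot: [-0.294, 3.128, 0.0]
ft_force: [3.6, -2.6, 0.1]
grip_width: 0.288
grip_force: 44.4
```

```bash
python3 -c "
from h import *
go([0,.1858+.012,.04])"
```

```text
slide [ 0.06 -0.02  0.06] roll -0.0 | now [0.0006 0.198  0.0406] w 25.0 gf 44.4 F [ 3.6 -2.6  0.1] t 11.85 tooly.mandy 1.0 tilt [0. 0.]
```

Emit:
{"method": "move_arm", "body": {
  "slide": [
    [0,0,0],
    [0,0,0],
    [0,0,0],
    [0,0,0],
    [0,0,0],
    [0,0,0]
  ],
  "roll": [0,0,0,0,0,0],
  "gripper": 1.5,
  "squeeze": 55
}}

```text
time: 12.45
position: [0.5235, 0.0933, 0.0406]
tool_rot: [-0.293, 3.128, 0.0]
ft_force: [4.8, -2.8, -0.3]
grip_width: 0.28
grip_force: 54.2
```

Run:
```python
from h import *
go([0,.1858+.012,.04])
b=cams.get_image("side")[:,:,::-1]; cv2.imwrite("pics/side_f.png",b)
f=lambda i:cv2.resize(i[170:215,215:275],None,fx=6.5,fy=6.5,interpolation=cv2.INTER_CUBIC)
cv2.imwrite("pics/f.png",cv2.hconcat([f(cv2.imread("pics/side_e.png")),f(b)]))
```

```text
slide [ 0.05 -0.    0.06] roll -0.0 | now [0.0005 0.1978 0.0406] w 24.4 gf 54.2 F [ 4.8 -2.8 -0.3] t 12.45 tooly.mandy 1.0 tilt [0. 0.]
```

View pics/f.png

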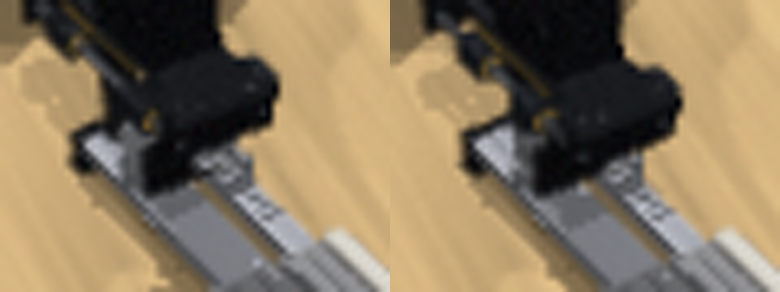

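```bash
python3 -c "
from bench import workorder
print(workorder.close_job())"
```

```text
the job is handed in; nothing more can be done
None
```

I handed the job in at about 12.5 s: the cover is shut to its stop and the leg is held about 40.5 mm out, against a clip mark I estimated from the images at 40.8 mm. The lever and tab are pinched at 24.4 mm with 54 N (fully closed is 24 mm). I saw no sign that the clip moved, but no verdict came back and the gripper hid the pointer, so its alignment is worked out rather than seen.

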